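# Load the bench router: push the box between the linear rails

## Task

Load the router for its next job: push the bare pine box from the plywood loading shelf down the bed, midway between the machine's two linear rails, until its end sits square and flush against the wooden fence, and leave it there. The rails are oiled, so neither the box nor any part of you may touch either of them; push the box, never lift or tip it, and leave everything else lying where it is.

Things in the scene. Friction and masses are not known exactly. Their poses are not given: they have to be found in the camera images.
- box: the work: a closed, rigid pine box, finger-jointed, flat fixed lid, 114 mm wide (its x), 130 mm long (its y), 72 mm high, 0.3 to 0.65 kg. Origin: centre of its underside. Starts askew on the loading shelf, up to 25 mm off the lane's centre line, turned up to 0.35 rad from the lane. Slides on shelf and bed alike. Goes in lengthwise, the end at its -y to the fence.
- router: small gantry router, fixed on the bench, turned up to 0.15 rad from the world's axes. Origin: at bench height, midway between the rails, 90 mm inside the lane's mouth. x: across the lane, away from the robot; y: along the lane from the fence to the loading shelf (the box goes towards -y); z up. Gantry and spindle are parked beyond the fence (y below -200 mm), up to 220 mm above the bench.
- lane_mouth (a point): centre of the lane's mouth, between the rails' ends, on the work surface (bed and shelf: one flat level, 60 mm above the bench); axes as the router's. The lane is 140 mm wide between the rails. From the mouth the plywood loading shelf, 380 mm wide, reaches 240 mm out along +y.
- fence (a point): foot of the fence's face, at its middle, on the work surface, 200 mm from the mouth; axes as the router's, y pointing out of the fence to the mouth. The fence is rigid, 132 mm wide, 40 mm high. With the box home, the box's origin lies 65 mm from this point along y.
- rail_near: the rail on the robot's side of the lane: a straight aluminium riser 20 mm wide with a steel linear rail on top, 430 mm long along the router's y. Origin: centre of its underside, 80 mm from the lane's centre line. Its top is 24 mm above the work surface. Oiled: not to be touched.
- rail_far: the same rail on the far side of the lane (router's +x). Oiled: not to be touched.
- pencil: flat carpenter's pencil, 180 mm long, 8 mm high, lying on the loading shelf's edge on the robot's side; leave it. Origin: its underside, middle of the shaft.
- wrench: steel spanner, 130 mm long, lying on the loading shelf's far edge; leave it. Origin: its underside, about the middle.
- offcut: small hardwood offcut, 34 x 45 x 20 mm, on the loading shelf's far outer corner; leave it. Origin: centre of its underside.
- plane: steel block plane, 160 x 50 mm, about 60 mm high, on the bench to the right of the robot; leave it. Origin: centre of its sole.
- tape: black measuring tape, 68 x 36 x 66 mm, on the bench at the right; leave it. Origin: centre of its underside.
- glue: white glue bottle, 60 mm across, 165 mm high, on the bench at the right; leave it. Origin: centre of its underside.
- jar: clear screw jar with steel lid, 69 mm across, 76 mm high, on the bench to the left of the router; leave it. Origin: centre of its underside.
There are look-alikes about, which are no part of the job. What is shaped like the box but grey or turquoise is not meant.

How it is judged:
By the outcome, as a careful person would: the job done as asked, in the order asked, and still so for the second after the job is handed in, with the robot touching nothing.
It also fails if it takes over 58 s, if anything falls off the work surface, if the arm or the gripper's body presses on something with over 40 N, if the wrist force passes 120 N, or if a joint passes its speed limit or range.

## Robot

A 6-joint arm with a two-finger parallel gripper is mounted at the origin on the work surface. World frame = base frame: x ahead of the robot, y to its left, z up, the work surface at z = 0. Lengths are in m, angles in rad, forces in N, time in s.
With the tool pointing down it reaches from about 0.35 to 0.85 m from the base axis. Payload 8.1 kg.
Tool frame: the origin (TCP) lies where the fingers leave the gripper's body, on its centre line; the fingertips stand 73 mm ahead of it and the grasp point (between the pads) lies 54 mm ahead of it; z points along the fingers, y is the direction in which the jaws open and shut (so a half turn about z gives the same grasp; the last joint's range is limited). The gripper opens to 85 mm and grips with 20 to 120 N. Pads are 22 mm wide; open, the fingers measure 114 mm over their backs; the gripper's body (76 mm by 85 mm) begins 54 mm behind the grasp point. The pads swing forward as they close: fully open they stand 13 mm farther back than shut.
Start: joints at [1.03, 0.13, 1.488, -0, 1.523, -0.085], TCP at [0.264, 0.539, 0.304] pointing down, gripper open.
Joint ranges: [-2.96, 2.96], [-0.89, 2.26], [0.02, 2.5], [-1.34, 4.48], [0, 2.73], [-2.66, 2.66]. Speed limits (rad/s): [2.39, 2.39, 2.79, 3.14, 3.14, 3.14].

## Interface

Orientations are given as a unit quaternion [x, y, z, w].
In Python, from cell import robot, capture gives the robot as it stands. The module is installed in compiled form; this text tells all that it offers.
- The arm moves only by the tool apply_moves, never from a script. Its argument "moves" is a list of rows, each a list of 4 numbers: the shift along the world's x, y, z as a fraction of full scale, then the turn about the world's z as a fraction of full scale. In form: [[x, y, z, twist], ...]. A call has 1 to 12 rows; each row shifts and turns the commanded pose from where the row before left it; what a row does not reach is not made up. Full scale, the value 1, is 0.02 m for a shift and 4 degrees for a turn. A row lasts 1/10 s, in which the tool goes at most 50 mm and 8.59 degrees, less where a joint would pass 70% of its speed; a pose out of reach is approached as far as the arm can. A call with a number of a shift or a turn outside -1 to 1 is refused whole. A call with a gripper value outside its range is refused whole. "claw" is the finger opening in mm, from 0 to 85.4, set as the call begins (left out, the last holds). The fingers move at their own pace and stop on an object; "force" is the grip in N (left out, the last holds). Time passes only in rows, so rows that do not move let the fingers close. It gives the time, the measured TCP pose, the force and the opening at its end, in the units of the state.
- robot.read_state(): the state, without advancing time (a new reading comes with each control period).
- capture(name): name is "scene" or "side" or "wrist"; returns a dict with "color" (400x640x3 uint8, red, green, blue), "fx", "fy", "cx", "cy" (pixels), "camera_from_world" (4x4, takes a point from world to camera coordinates). Camera axes: x right, y up, looking along -z (the intrinsics and any distortion apply to the point x, -y, -z); pixel columns grow to the right and rows downward; lengths in m; the calibration is good to about 2 mm. The wrist camera is an equidistant fisheye: a pixel r from the principal point sees the ray r / f radians off the axis. A picture is of the moment at which its call begins. There is no depth.
- robot.job_done(): hands the job in, once; it reports no verdict.
The state is a dict: "t": time; "joint_pos": joint angles; "dq": joint speeds; "joint_efforts": joint torques, N m; "eef_pos": TCP position; "eef_rot": TCP orientation; "force": force on the tool from outside, world axes, zero at the start; "torque": the same for the moment, N m; "opening": opening from 0.0 (shut) to 1.0 (fully open).
Only numpy, scipy, OpenCV 4.12 (cv2) and the standard library are available. Lean on these libraries where they do the work, as an engineer would, in place of code of your own. Each camera call takes 0.05 s, during which the arm holds its last target. There are 200 camera calls.

## Working session

There is one attempt and no reset: what is moved stays moved. The work goes in short steps, Python scripts to look and compute and a tool call to move; the robot and the scene stay as the last step left them, time stands still between calls to the robot, and variables do not carry over. Pictures are saved under pics/ and viewed, about 8 in all and at most 12, crops included, and the job is handed in when it is done.

Besides the shell and the picture viewer there is one more tool, called as name([rows], argument=value, ...), one row to a line, values as JSON. apply_moves: Moves the arm, as the interface text tells. Shift numbers are shares of 0.02 m and turn numbers shares of 4 degrees, none past 1 either way. Its arguments: {"type":"object","properties":{"moves":{"type":"array"},"claw":{"type":"number"},"force":{"type":"number"}},"required":["moves"]}

```bash
mkdir -p pics; cat > h.py <<'E'
import numpy as np, cv2
from cell import robot, capture
def snap(n,f):
    c=capture(n); cv2.imwrite('pics/%s.png'%f,c['color'][:,:,::-1]); np.save('pics/%s.npy'%f,c,allow_pickle=True); return c
def load(f): return np.load('pics/%s.npy'%f,allow_pickle=True).item()
def ray(c,u,v,z):
    """pixel to world at height z"""
    T=c['camera_from_world']; R=T[:3,:3]; o=-R.T@T[:3,3]
    d=R.T@np.array([(u-c['cx'])/c['fx'],-(v-c['cy'])/c['fy'],-1.])
    return o+d*(z-o[2])/d[2]
def proj(c,p):
    q=c['camera_from_world']@np.r_[p,1]; return np.array([c['cx']+c['fx']*q[0]/-q[2], c['cy']+c['fy']*q[1]/q[2]])
E
python3 - <<'E'
from h import *
for n in('scene','side'):
    c=snap(n,n+'0'); print(n,c['fx'],c['cx'],c['cy'],[k for k in c]); T=c['camera_from_world']; print((-T[:3,:3].T@T[:3,3]).round(3))
a=np.vstack([cv2.imread('pics/scene0.png'),]); s=robot.read_state(); print(s['t'],s['eef_pos'],s['eef_rot'])
E
```

```text
scene 406.6547591748287 312.89104373525385 195.98332604989074 ['color', 'fx', 'fy', 'cx', 'cy', 'camera_from_world']
[ 1.196 -0.523  0.821]
side 437.2839077461206 317.51968460864714 198.8700556881419 ['color', 'fx', 'fy', 'cx', 'cy', 'camera_from_world']
[ 0.19  -1.053  0.846]
0.1 [0.26388956 0.538431   0.3029133 ] [ 2.25938512e-01  9.74141184e-01 -8.17842657e-04 -2.73174891e-04]
```

View pics/scene0.png

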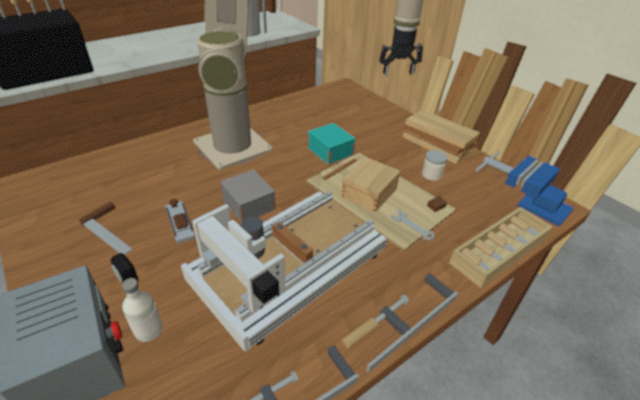

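View pics/side0.png

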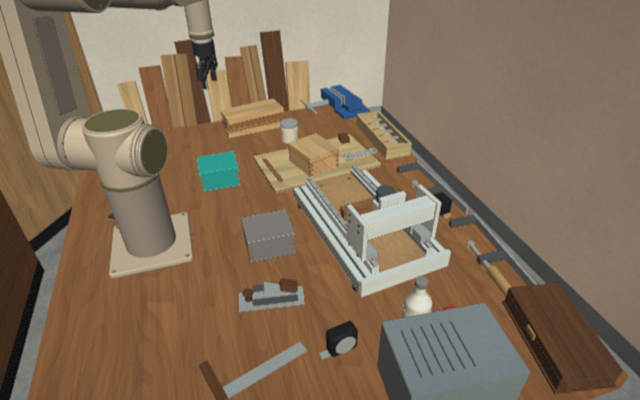

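Pine box: scene (370,182), side (313,155). It could be confused with the grey box (scene 248,195), the turquoise box (331,142) or the plank stack (441,135). The bare finger-jointed box on the shelf matches the description. Next is a close crop of both views.

```bash
python3 - <<'E'
import cv2,numpy as np
a=cv2.imread('pics/scene0.png')[140:300,230:470]; b=cv2.imread('pics/side0.png')[120:240,240:420]
a=cv2.resize(a,None,fx=3.33,fy=3.33,interpolation=cv2.INTER_CUBIC); b=cv2.resize(b,None,fx=4.4,fy=4.4,interpolation=cv2.INTER_CUBIC)
cv2.imwrite('pics/cA.png',a);cv2.imwrite('pics/cB.png',b);print(a.shape,b.shape)
E
```

```text
(533, 799, 3) (528, 792, 3)
```

View pics/cA.png

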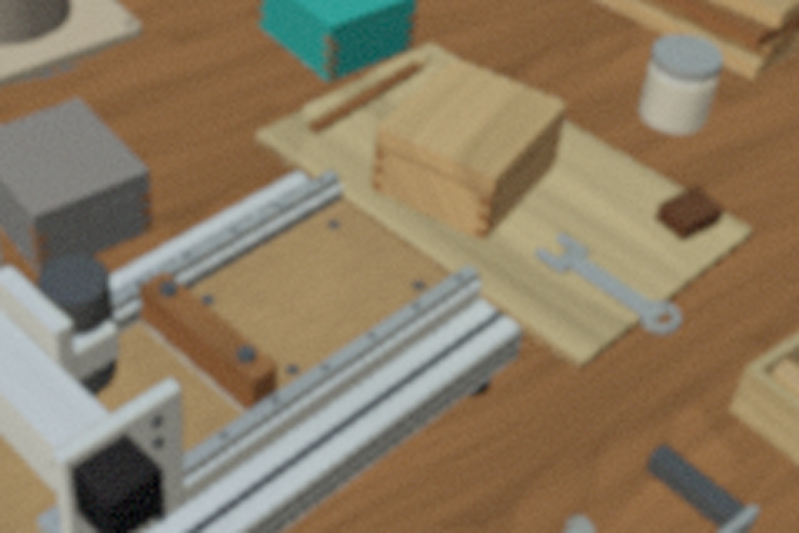

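View pics/cB.png

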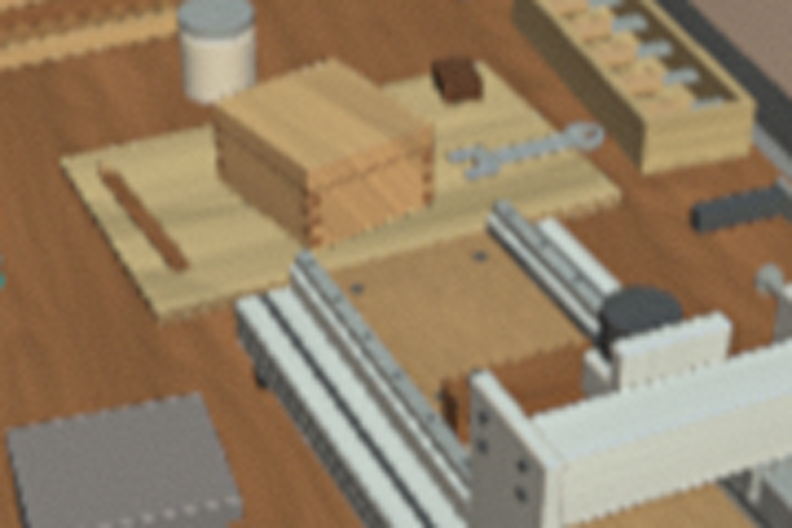

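The crops confirm the bare pine box. Its lid corners are at crop A (378,130), (443,63), (563,103), (488,192), and the shelf corners are visible in both views. I'll cast rays next.

```bash
python3 - <<'E'
from h import *
A=load('scene0');B=load('side0')
fa=lambda p,z:ray(A,230+p[0]/3.33,140+p[1]/3.33,z)[:2]
fb=lambda p,z:ray(B,240+p[0]/4.4,120+p[1]/4.4,z)[:2]
sh={'in':((258,132),(160,312)),'on':((432,45),(62,160)),'of':((748,230),(483,62)),'if':((582,360),(620,193))}
P={}
for k,(a,b) in sh.items():
    x,y=fa(a,.06),fb(b,.06); P[k]=(x+y)/2; print(k,x.round(4),y.round(4))
v=P['if']-P['in']; w=P['on']-P['in']
print('shelf wid',np.hypot(*v),np.hypot(*(P['of']-P['on'])),'len',np.hypot(*w),np.hypot(*(P['of']-P['if'])))
print('yaw',[np.degrees(np.arctan2(q[1],q[0])) for q in(v,P['of']-P['on'])],[np.degrees(np.arctan2(-q[0],q[1])) for q in(w,P['of']-P['if'])],'mouth',(P['if']+P['in'])/2)
# rail inner/top ends: z=.084
print('rail ends top mid near',fa((326,182),.084),fb((303,257),.084),'far',fa((466,275),.084),fb((500,208),.084))
bx=[((378,130),(308,178)),((443,63),(218,103)),((563,103),(335,60)),((488,192),(433,127))]
Q=[]
for a,b in bx:
    x,y=fa(a,.132),fb(b,.132); Q.append((x+y)/2); print('box',x.round(4),y.round(4))
Q=np.array(Q);print('c',Q.mean(0)); 
for i in range(4):
    d=Q[(i+1)%4]-Q[i]; print(np.hypot(*d).round(4),np.degrees(np.arctan2(d[1],d[0])).round(1))
# fence top face edge z=.1
print('fence',fa((272,380),.1),fa((165,275),.1))
E
```

```text
in [0.3903 0.0638] [0.3883 0.0575]
on [0.3712 0.2935] [0.362  0.2901]
of [0.7398 0.3316] [0.7388 0.3332]
if [0.7655 0.1027] [0.7619 0.0974]
shelf wid 0.37644464997054994 0.3749332954037361 len 0.2323358131608251 0.23360828900542382
yaw [np.float64(6.011530895559711), np.float64(6.206836383560397)] [np.float64(5.614215656154569), np.float64(5.987598623362715)] mouth [0.57650334 0.08033445]
rail ends top mid near [0.50603724 0.05263606] [0.49515697 0.05701657] far [0.66110968 0.07365649] [0.65213643 0.07213321]
box [0.5211 0.0935] [0.5084 0.0838]
box [0.4768 0.2054] [0.4751 0.2117]
box [0.5817 0.2515] [0.5799 0.2484]
box [0.634  0.1145] [0.6171 0.123 ]
c [0.54927106 0.16646804]
0.126 107.9
0.1127 21.5
0.1386 -71.2
0.1148 -164.8
fence [ 0.67510875 -0.12711786] [ 0.54029923 -0.13157031]
```

apply_moves([
  [0.45, -0.97, 0, 1],
  [0.45, -0.97, 0, 1],
  [0.45, -0.97, 0, 1],
  [0.45, -0.97, 0, 1],
  [0.45, -0.97, 0, 1],
  [0.45, -0.97, 0, 1],
  [0.45, -0.97, 0, 1],
  [0.45, -0.97, 0, 1],
  [0.45, -0.97, 0, 0],
  [0.45, -0.97, 0, 0],
], claw=60)

```text
t: 1.1
eef_pos: [0.3542, 0.3438, 0.3034]
eef_rot: [-0.051, 0.999, -0.0, -0.0]
force: [0.2, -0.5, -0.2]
opening: 0.704
```

apply_moves([
  [0.45, -0.97, 0, 0],
  [0.45, -0.97, 0, 0],
  [0.45, -0.97, 0, 0],
  [0.45, -0.97, 0, 0],
  [0.45, -0.97, 0, 0],
  [0.45, -0.97, 0, 0],
  [0.45, -0.97, 0, 0],
  [0.45, -0.97, 0, 0],
  [0.45, -0.97, 0, 0],
  [0.45, -0.97, 0, 0],
  [0, 0, 0, 0],
  [0, 0, 0, 0],
])

```text
t: 2.3
eef_pos: [0.4439, 0.1507, 0.3036]
eef_rot: [-0.051, 0.999, 0.0, -0.0]
force: [-0.1, 1.1, -0.1]
opening: 0.703
```

```bash
cat >> h.py <<'E'
yaw=np.radians(6.0); ex=np.array([np.cos(yaw),np.sin(yaw)]); ey=np.array([-ex[1],ex[0]]); M=np.array([.5772,.0769])
def lane(p): d=np.array(p)[:2]-M; return np.array([d@ex,d@ey])
def world(x,y): return M+x*ex+y*ey
def st():
    s=robot.read_state(); q=s['eef_rot']; a=np.degrees(np.arctan2(1-2*(q[0]**2+q[2]**2),2*(q[0]*q[1]-q[2]*q[3])))
    print('t %.2f'%s['t'],np.round(s['eef_pos'],4),'lane',lane(s['eef_pos']).round(4),'toolY-lane deg %.2f'%(a-6),'F',np.round(s['force'],1),'open %.2f'%s['opening'])
E
python3 - <<'E'
from h import *
st(); snap('wrist','w0')
A=load('scene0');B=load('side0')
for a,b in(((312,127),(183,268)),((425,65),(102,168))):
    print('pencil',lane(ray(A,230+a[0]/3.33,140+a[1]/3.33,.066)).round(3),lane(ray(B,240+b[0]/4.4,120+b[1]/4.4,.066)).round(3))
print('target delta',world(-.125,.088)-robot.read_state()['eef_pos'][:2])
E
```

```text
t 2.30 [0.4439 0.1507 0.3036] lane [-0.1248  0.0873] toolY-lane deg 89.81 F [-0.1  1.1 -0.1] open 0.70
pencil [-0.155  0.044] [-0.159  0.038]
pencil [-0.157  0.199] [-0.169  0.199]
target delta [-9.49244937e-05  2.66756503e-04]
```

View pics/w0.png

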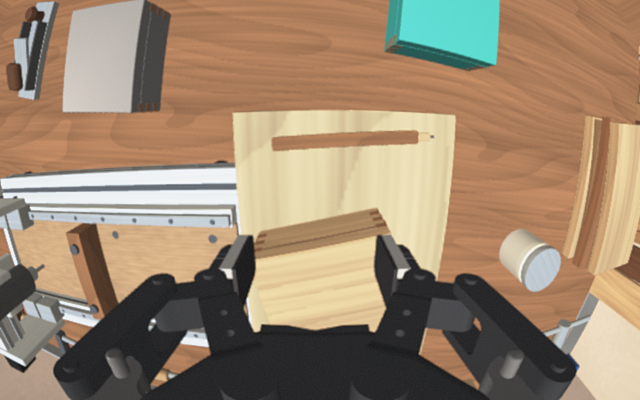

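The wrist view shows the near face of the box as a strip: foot (255,235) to (378,210), lid edge (258,256) to (388,232). The pencil is at (272,143)–(430,136), clear of the planned side push. I'll cross-check positions with the fisheye.

```bash
cat >> h.py <<'E'
def fish(c,u,v,z):
    T=c['camera_from_world']; R=T[:3,:3]; o=-R.T@T[:3,3]
    a=(u-c['cx'])/c['fx'];b=(v-c['cy'])/c['fy'];r=np.hypot(a,b);k=np.sin(r)/r
    d=R.T@np.array([a*k,-b*k,-np.cos(r)]); return o+d*(z-o[2])/d[2]
E
python3 - <<'E'
from h import *
c=load('w0');T=c['camera_from_world'];print((-T[:3,:3].T@T[:3,3]).round(3))
for n,u,v,z in[('near foot front',255,236,.06),('near foot back',376,209,.06),('near lid front',258,257,.132),('near lid back',389,233,.132),
 ('shelf outer near',456,116,.06),('shelf inner near',233,113,.06),('near rail end top inner',232,226,.084),('near rail end top outer',233,206,.084),('fence foot near',90,228,.06),('far rail end',215,324,.084)]:
    p=fish(c,u,v,z); print(n,p.round(4),lane(p).round(4))
E
```

```text
[0.376 0.144 0.374]
near foot front [0.5203 0.0923 0.06  ] [-0.055   0.0213]
near foot back [0.475  0.2215 0.06  ] [-0.0865  0.1545]
near lid front [0.5074 0.1074 0.132 ] [-0.0662  0.0376]
near lid back [0.473 0.219 0.132] [-0.0888  0.1522]
shelf outer near [0.3626 0.2962 0.06  ] [-0.1905  0.2405]
shelf inner near [0.3876 0.0615 0.06  ] [-0.1901  0.0045]
near rail end top inner [0.501  0.0716 0.084 ] [-0.0763  0.0026]
near rail end top outer [0.4791 0.0723 0.084 ] [-0.0981  0.0056]
fence foot near [ 0.5431 -0.142   0.06  ] [-0.0568 -0.2141]
far rail end [0.6373 0.0473 0.084 ] [ 0.0566 -0.0357]
```

apply_moves([
  [0, 0, -0.96, 0],
  [0, 0, -0.96, 0],
  [0, 0, -0.96, 0],
  [0, 0, -0.96, 0],
  [0, 0, -0.96, 0],
  [0, 0, -0.96, 0],
  [0, 0, -0.96, 0],
  [0, 0, -0.96, 0],
  [0, 0, 0, 0],
  [0, 0, 0, 0],
])

```text
t: 3.35
eef_pos: [0.4436, 0.1514, 0.1504]
eef_rot: [-0.052, 0.999, -0.0, -0.0]
force: [-0.6, -0.4, -0.0]
opening: 0.706
```

apply_moves([
  [0.298, 0.031, 0, 0],
  [0.298, 0.031, 0, 0],
  [0.298, 0.031, 0, 0],
  [0.298, 0.031, 0, 0],
  [0.298, 0.031, 0, 0],
  [0.298, 0.031, 0, 0],
  [0, 0, 0, 0],
])

```text
t: 4.05
eef_pos: [0.4809, 0.1546, 0.1507]
eef_rot: [-0.051, 0.999, 0.0, 0.001]
force: [0.9, -0.5, 2.3]
opening: 0.702
```

```bash
python3 - <<'E'
from h import *
st(); snap('wrist','w1')
E
```

```text
t 4.05 [0.4809 0.1546 0.1507] lane [-0.0877  0.0873] toolY-lane deg 89.88 F [ 0.9 -0.5  2.3] open 0.70
```

View pics/w1.png

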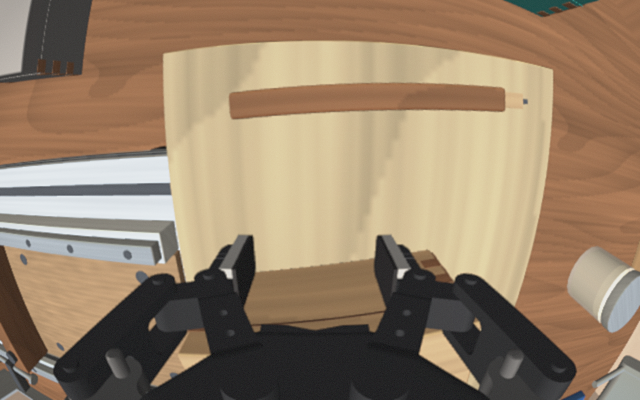

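The rear finger (395,260) is just touching the near face and the front one is still clear, as planned. I'll continue.

apply_moves([
  [0.249, 0.026, 0, 0],
  [0.249, 0.026, 0, 0],
  [0.249, 0.026, 0, 0],
  [0, 0, 0, 0],
  [0, 0, 0, 0],
])

```text
t: 4.6
eef_pos: [0.495, 0.156, 0.1505]
eef_rot: [-0.051, 0.999, -0.0, 0.0]
force: [-1.0, 0.5, 3.6]
opening: 0.701
```

```bash
python3 - <<'E'
from h import *
st(); c=snap('wrist','w2'); cv2.imwrite('pics/w2c.png',cv2.resize(cv2.imread('pics/w2.png')[200:340,170:490],None,fx=2.5,fy=2.5))
E
```

```text
t 4.60 [0.495  0.156  0.1505] lane [-0.0735  0.0872] toolY-lane deg 89.88 F [-1.   0.5  3.6] open 0.70
```

View pics/w2c.png

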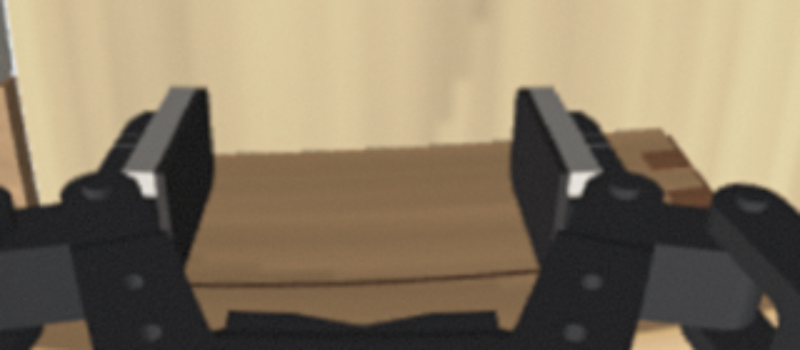

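The foot of the near face runs from (215,155) to (660,130) in the crop, so the box is still slightly turned. I'll compute it.

```bash
python3 - <<'E'
from h import *
c=load('w2')
for u,v in((215,156),(510,144),(660,129)):
    print(lane(fish(c,170+u/2.5,200+v/2.5,.06)).round(4))
E
```

```text
[-0.0534  0.0528]
[-0.0565  0.1227]
[-0.059   0.1606]
```

apply_moves([
  [-0.5, -0.05, 0, 0],
  [-0.5, -0.05, 0, 0],
  [0, 0, 0.8, 0],
  [0, 0, 0.8, 0],
  [0, 0, 0.8, 0],
  [0, 0, 0.8, 0],
  [0, 0, 0.8, -1],
  [0, 0, 0.8, -1],
  [0, 0, 0, -1],
  [0, 0, 0, -1],
  [0, 0, 0, -1],
])

```text
t: 5.75
eef_pos: [0.4737, 0.1539, 0.2459]
eef_rot: [0.124, 0.992, -0.0, -0.0]
force: [-0.0, 0.2, -0.8]
opening: 0.699
```

apply_moves([
  [0.3, 0.5, 0, -1],
  [0.3, 0.5, 0, -1],
  [0.3, 0.5, 0, -1],
  [0.3, 0.5, 0, -1],
  [0.3, 0.5, 0, -1],
  [0.3, 0.5, 0, -1],
  [0.3, 0.5, 0, -1],
  [0.3, 0.5, 0, -1],
  [0.3, 0.5, 0, -1],
  [0.3, 0.5, 0, -1],
  [0.3, 0.5, 0, -1],
  [0.3, 0.5, 0, -1],
])

```text
t: 6.95
eef_pos: [0.5459, 0.2741, 0.2457]
eef_rot: [0.517, 0.856, -0.001, -0.0]
force: [0.2, -0.4, -0.2]
opening: 0.701
```

apply_moves([
  [0.18, 0, 0, -1],
  [0.18, 0, 0, -1],
  [0, 0, 0, -1],
  [0, 0, 0, -1],
  [0, 0, 0, -1],
  [0, 0, 0, -0.47],
  [0, 0, 0, 0],
  [0, 0, 0, 0],
])

```text
t: 7.75
eef_pos: [0.5533, 0.2739, 0.246]
eef_rot: [0.669, 0.744, -0.0, -0.0]
force: [0.8, 0.3, 0.2]
opening: 0.702
```

```bash
python3 - <<'E'
from h import *
st(); snap('wrist','w3'); print(world(0,.2)-robot.read_state()['eef_pos'][:2])
E
```

```text
t 7.75 [0.5533 0.2739 0.246 ] lane [-0.0032  0.1984] toolY-lane deg 0.07 F [0.8 0.3 0.2] open 0.70
[0.00284032 0.00187454]
```

View pics/w3.png

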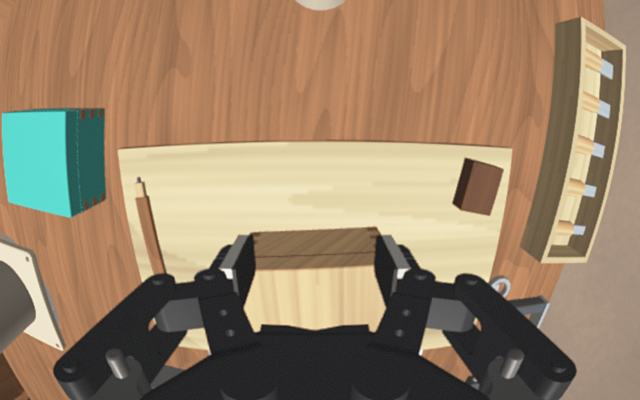

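The back face foot runs from (250,234) to (376,228), and the lid edge from about (254,270) to (386,266).

```bash
python3 - <<'E'
from h import *
c=load('w3')
for n,u,v,z in(('foot near',250,234,.06),('foot far',376,228,.06),('lid n',254,270,.132),('lid f',386,266,.132),('shelf on',118,150,.06),('shelf of',512,150,.06)):
    print(n,lane(fish(c,u,v,z)).round(4))
g=c['color'][190:300,240:400][:,:,::-1]; cv2.imwrite('pics/w3c.png',cv2.resize(g,None,fx=5,fy=5,interpolation=cv2.INTER_CUBIC))
E
```

```text
foot near [-0.0608  0.1567]
foot far [0.0536 0.1629]
lid n [-0.0438  0.1606]
lid f [0.0472 0.1637]
shelf on [-0.1909  0.2383]
shelf of [0.1882 0.2392]
```

View pics/w3c.png

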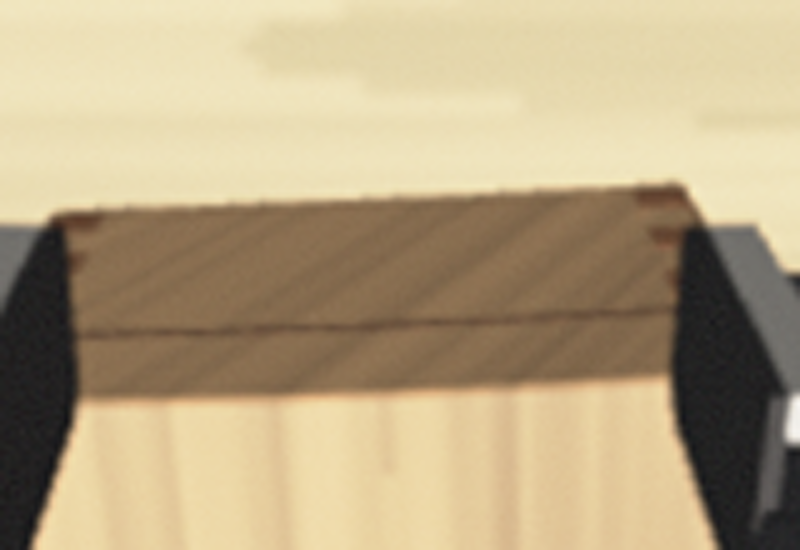

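Box centre is at lane x ≈ 0, turned +3.1°. With the two fingers set square to the lane, pushing the back face should true it up. I'll lower the tool and start.

apply_moves([
  [0.16, 0.02, -0.6, 0],
  [0, 0, -0.7, 0],
  [0, 0, -0.7, 0],
  [0, 0, -0.7, 0],
  [0, 0, -0.7, 0],
  [0, 0, -0.7, 0],
  [0, 0, -0.7, 0],
  [0, 0, 0, 0],
])

```text
t: 8.6
eef_pos: [0.5557, 0.2738, 0.1471]
eef_rot: [0.669, 0.743, -0.002, -0.001]
force: [-0.9, -0.8, 0.7]
opening: 0.703
```

apply_moves([
  [0.026, -0.249, 0, 0],
  [0.026, -0.249, 0, 0],
  [0.026, -0.249, 0, 0],
  [0.026, -0.249, 0, 0],
  [0.026, -0.249, 0, 0],
  [0.026, -0.249, 0, 0],
  [0.026, -0.249, 0, 0],
  [0.026, -0.249, 0, 0],
  [0.026, -0.249, 0, 0],
  [0.026, -0.249, 0, 0],
  [0, 0, 0, 0],
  [0, 0, 0, 0],
])

```text
t: 9.8
eef_pos: [0.5623, 0.2241, 0.1499]
eef_rot: [0.669, 0.743, -0.0, 0.0]
force: [0.3, -0.9, -0.2]
opening: 0.705
```

```bash
python3 - <<'E'
from h import *
st(); c=snap('wrist','w4'); snap('side','s4');snap('scene','c4')
cv2.imwrite('pics/w4c.png',np.vstack([cv2.resize(c['color'][190:310,200:440,::-1],None,fx=2.5,fy=2.5),cv2.resize(load('side4' if 0 else 's4')['color'][120:240,250:490,::-1],None,fx=2.5,fy=2.5)]))
E
```

```text
t 9.80 [0.5623 0.2241 0.1499] lane [0.0005 0.1479] toolY-lane deg -0.02 F [ 0.3 -0.9 -0.2] open 0.71
```

View pics/w4c.png

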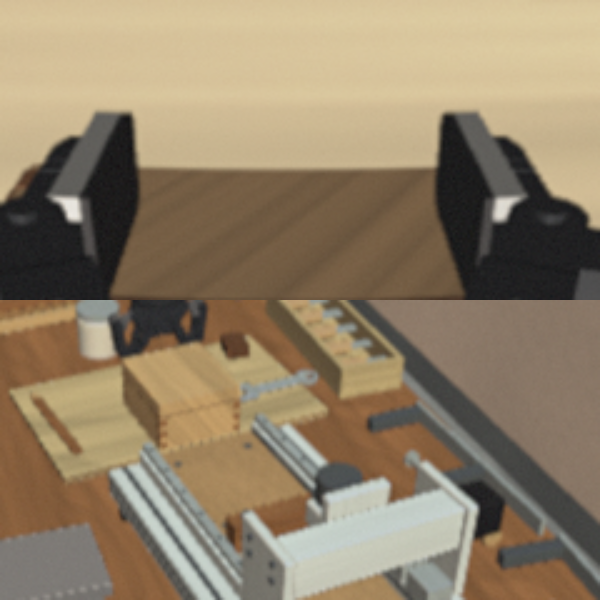

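The box has squared up against the fingers. In the side view its front foot corners are at crop (163,447) and (241,418), between the rails' ends. I'll check the numbers.

```bash
python3 - <<'E'
from h import *
c=load('w4');s=load('s4')
for u,v in((138,169),(436,169)): print('back',lane(fish(c,200+u/2.5,190+v/2.5,.06)).round(4))
for n,u,v,z in(('foot l',163,148,.06),('foot r',241,118,.06),('lid l',161,111,.132),('lid r',239,76,.132),('lid bl',123,71,.132),
  ('nrail top in',155,152,.084),('nrail top out',141,150,.084),('frail out',266,116,.084),('frail in',253,125,.084)): print(n,lane(ray(s,250+u/2.5,120+v/2.5,z)).round(4))
E
```

```text
back [-0.0333  0.1326]
back [0.0368 0.1326]
foot l [-0.0536  0.0095]
foot r [0.0704 0.0319]
lid l [-0.0644 -0.0135]
lid r [0.0613 0.0226]
lid bl [-0.0705  0.0996]
nrail top in [-0.08   -0.0279]
nrail top out [-0.0941 -0.0163]
frail out [ 0.0847 -0.0116]
frail in [ 0.0593 -0.0239]
```

apply_moves([
  [-0.05, 0.5, 0, 0],
  [-0.065, 0.6, 0.4, 0],
  [0, 0, 0.9, 0],
  [0, 0, 0.9, 0],
  [0, 0, 0.9, 0],
  [0, 0, 0.9, 0],
  [0, 0, 0.8, 0],
  [0, 0, 0, 0],
  [0, 0, 0, 0],
])

```text
t: 10.85
eef_pos: [0.5601, 0.2471, 0.2465]
eef_rot: [0.669, 0.743, 0.0, 0.0]
force: [-0.1, -1.3, -1.1]
opening: 0.706
```

```bash
cat > back.py <<'E'
import sys
from h import *
st(); c=snap('wrist',sys.argv[1]); im=c['color'].astype(int)
g=im.sum(2)
# brown strip: per column, first row (from the top) darker than shelf, for columns between the fingers
pts=[]
for u in range(262,370,4):
    col=g[150:290,u]; d=np.diff(cv2.GaussianBlur(col.astype(np.float32)[:,None],(1,5),0).ravel()); k=int(np.argmin(d))+150; pts.append((u,k))
L=np.array([lane(fish(c,u,k+.5,.06)) for u,k in pts]); m=np.abs(L[:,1]-np.median(L[:,1]))<.006
p=np.polyfit(L[m,0],L[m,1],1); print('rows',pts[0],pts[-1],'n',m.sum(),'yaw',np.degrees(np.arctan(p[0])).round(2),'y at 0',p[1].round(4))
v=int(np.median([k for _,k in pts]))+3
print('row',v); print([(u,g[v,u]) for u in range(236,266,2)]); print([(u,g[v,u]) for u in range(364,396,2)])
E
python3 back.py w5
```

```text
t 10.85 [0.5601 0.2471 0.2465] lane [0.0008 0.1711] toolY-lane deg 0.03 F [-0.1 -1.3 -1.1] open 0.71
rows (262, 230) (366, 230) n 27 yaw 0.03 y at 0 0.1333
row 233
[(236, np.int64(595)), (238, np.int64(576)), (240, np.int64(576)), (242, np.int64(579)), (244, np.int64(445)), (246, np.int64(196)), (248, np.int64(199)), (250, np.int64(196)), (252, np.int64(202)), (254, np.int64(214)), (256, np.int64(289)), (258, np.int64(299)), (260, np.int64(316)), (262, np.int64(316)), (264, np.int64(319))]
[(364, np.int64(206)), (366, np.int64(203)), (368, np.int64(198)), (370, np.int64(197)), (372, np.int64(246)), (374, np.int64(561)), (376, np.int64(609)), (378, np.int64(595)), (380, np.int64(596)), (382, np.int64(592)), (384, np.int64(591)), (386, np.int64(590)), (388, np.int64(586)), (390, np.int64(586)), (392, np.int64(599)), (394, np.int64(602))]
```

```bash
python3 - <<'E'
from h import *
c=load('w5')
for u in (244.3,372.8): print(lane(fish(c,u,231,.06)).round(4))
w=load('w3'); 
# shelf side edges + near rail check in w5: print bright/dark transitions on row 200
g=c['color'].astype(int)
for v in(170,200):
  r=cv2.GaussianBlur(g[v].sum(1).astype(np.float32)[None],(5,1),0).ravel(); d=np.diff(r)
  print(v,[(i,int(d[i])) for i in range(1,638) if abs(d[i])>35 and abs(d[i])>=max(abs(d[i-1]),abs(d[i+1]))])
E
```

```text
[-0.0618  0.1323]
[0.0552 0.1325]
170 [(1, 37), (61, -88), (99, 52), (116, 71), (127, -76), (138, -46), (141, 127), (451, -148), (461, 42), (494, 101), (505, -75), (534, -37), (561, 99), (596, -104), (606, 99), (609, -49)]
200 [(120, 50), (132, -77), (143, -46), (147, 132), (501, -75), (527, -41), (554, 100), (559, -64), (572, 35), (576, -108), (598, 96), (602, -48)]
```

```bash
python3 - <<'E'
from h import *
c=load('w5')
for v,a,b in((170,116.5,505.5),(200,120.5,501.5)):
    p,q=lane(fish(c,a,v+.5,.06)),lane(fish(c,b,v+.5,.06)); print(p.round(4),q.round(4),((p+q)/2)[0].round(4))
E
```

```text
[-0.1916  0.1911] [0.1877 0.1912] -0.0019
[-0.192   0.1604] [0.1881 0.1608] -0.002
```

Box is square (0.03°) and about 1 mm off centre relative to the shelf's edges. I'll push it in.

apply_moves([
  [0, 0, -0.7, 0],
  [0, 0, -0.7, 0],
  [0, 0, -0.7, 0],
  [0, 0, -0.7, 0],
  [0, 0, -0.7, 0],
  [0, 0, -0.7, 0],
  [0, 0, -0.62, 0],
  [0, 0, 0, 0],
  [0.05, -0.5, 0, 0],
  [0, 0, 0, 0],
])

```text
t: 11.9
eef_pos: [0.5619, 0.2356, 0.1508]
eef_rot: [0.669, 0.743, 0.0, 0.001]
force: [0.8, -0.2, 0.8]
opening: 0.7
```

apply_moves([
  [0.026, -0.249, 0, 0],
  [0.042, -0.398, 0, 0],
  [0.042, -0.398, 0, 0],
  [0.042, -0.398, 0, 0],
  [0.042, -0.398, 0, 0],
  [0.042, -0.398, 0, 0],
  [0.042, -0.398, 0, 0],
  [0.042, -0.398, 0, 0],
  [0.042, -0.398, 0, 0],
  [0.042, -0.398, 0, 0],
  [0.042, -0.398, 0, 0],
  [0.026, -0.249, 0, 0],
])

```text
t: 13.1
eef_pos: [0.5706, 0.1462, 0.1499]
eef_rot: [0.669, 0.743, -0.0, 0.0]
force: [0.1, 2.9, 1.0]
opening: 0.702
```

```bash
python3 - <<'E'
from h import *
st(); c=snap('side','s6'); snap('scene','c6')
cv2.imwrite('pics/c6c.png',np.hstack([cv2.resize(c['color'][120:240,270:400,::-1],None,fx=3,fy=3,interpolation=2),cv2.resize(load('c6')['color'][150:270,270:400,::-1],None,fx=3,fy=3,interpolation=2)]))
E
```

```text
t 13.10 [0.5706 0.1462 0.1499] lane [0.0007 0.0696] toolY-lane deg -0.02 F [0.1 2.9 1. ] open 0.70
```

View pics/c6c.png

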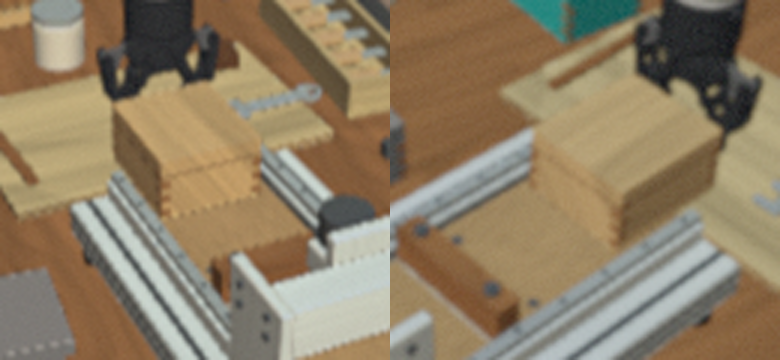

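The box is inside the lane, square, with a visible gap on both sides (side view front foot (163,218)–(260,190)). I'll continue, slowing near the fence.

apply_moves([
  [0.042, -0.398, 0, 0],
  [0.042, -0.398, 0, 0],
  [0.042, -0.398, 0, 0],
  [0.042, -0.398, 0, 0],
  [0.042, -0.398, 0, 0],
  [0.042, -0.398, 0, 0],
  [0.042, -0.398, 0, 0],
  [0.042, -0.398, 0, 0],
  [0.042, -0.398, 0, 0],
  [0.042, -0.398, 0, 0],
  [0.042, -0.398, 0, 0],
  [0.042, -0.398, 0, 0],
])

```text
t: 14.4
eef_pos: [0.5807, 0.0509, 0.1499]
eef_rot: [0.669, 0.743, -0.0, -0.0]
force: [0.4, 2.1, -1.6]
opening: 0.704
```

apply_moves([
  [0.021, -0.199, 0, 0],
  [0.0105, -0.1, 0, 0],
  [0.0105, -0.1, 0, 0],
  [0.0105, -0.1, 0, 0],
  [0.0105, -0.1, 0, 0],
  [0.0105, -0.1, 0, 0],
  [0.0105, -0.1, 0, 0],
  [0, 0, 0, 0],
  [0, 0, 0, 0],
])

```text
t: 15.3
eef_pos: [0.5824, 0.0353, 0.15]
eef_rot: [0.669, 0.743, -0.0, 0.0]
force: [0.3, -0.2, -0.5]
opening: 0.707
```

```bash
python3 - <<'E'
from h import *
st()
E
```

```text
t 15.30 [0.5824 0.0353 0.15  ] lane [ 0.0008 -0.0419] toolY-lane deg -0.01 F [ 0.3 -0.2 -0.5] open 0.71
```

apply_moves([
  [0.0078, -0.075, 0, 0],
  [0.0078, -0.075, 0, 0],
  [0.0078, -0.075, 0, 0],
  [0.0078, -0.075, 0, 0],
  [0.0078, -0.075, 0, 0],
])

```text
t: 15.8
eef_pos: [0.5831, 0.028, 0.15]
eef_rot: [0.669, 0.743, 0.0, 0.0]
force: [-0.0, 2.3, 1.3]
opening: 0.701
```

apply_moves([
  [0.0052, -0.05, 0, 0],
  [0.0052, -0.05, 0, 0],
])

```text
t: 16.0
eef_pos: [0.5833, 0.026, 0.15]
eef_rot: [0.669, 0.743, 0.0, -0.0]
force: [0.1, 3.8, 0.8]
opening: 0.701
```

apply_moves([
  [0.0052, -0.05, 0, 0],
  [0.0052, -0.05, 0, 0],
])

```text
t: 16.2
eef_pos: [0.5836, 0.024, 0.15]
eef_rot: [0.669, 0.743, 0.0, 0.0]
force: [0.4, 2.7, 2.0]
opening: 0.702
```

Lane y is about −0.053. Contact should come soon.

apply_moves([
  [0.0052, -0.05, 0, 0],
])

```text
t: 16.3
eef_pos: [0.5836, 0.0231, 0.15]
eef_rot: [0.669, 0.743, 0.0, 0.0]
force: [0.4, 3.5, 1.0]
opening: 0.702
```

apply_moves([
  [0.0052, -0.05, 0, 0],
])

```text
t: 16.4
eef_pos: [0.5837, 0.022, 0.1499]
eef_rot: [0.669, 0.743, 0.0, -0.0]
force: [-0.5, 2.8, 2.1]
opening: 0.7
```

apply_moves([
  [0.0052, -0.05, 0, 0],
])

```text
t: 16.5
eef_pos: [0.5838, 0.021, 0.1499]
eef_rot: [0.669, 0.743, 0.0, 0.0]
force: [-1.3, 1.9, 1.0]
opening: 0.705
```

apply_moves([
  [0.0052, -0.05, 0, 0],
])

```text
t: 16.6
eef_pos: [0.5837, 0.0208, 0.15]
eef_rot: [0.669, 0.743, 0.0, -0.001]
force: [-2.6, 10.1, 4.1]
opening: 0.702
```

apply_moves([
  [0.0052, -0.05, 0, 0],
])

```text
t: 16.7
eef_pos: [0.5836, 0.0207, 0.1499]
eef_rot: [0.669, 0.743, 0.001, -0.001]
force: [-4.1, 15.7, 4.9]
opening: 0.702
```

apply_moves([
  [0.0052, -0.05, 0, 0],
])

```text
t: 16.8
eef_pos: [0.5836, 0.0205, 0.15]
eef_rot: [0.669, 0.744, 0.001, -0.002]
force: [-6.6, 18.8, 6.1]
opening: 0.699
```

It's home: the force rose to about 20 N with the motion stopped. I'll back off gently, rise and check.

apply_moves([
  [0, 0, 0, 0],
  [-0.016, 0.149, 0, 0],
  [-0.026, 0.249, 0, 0],
  [-0.052, 0.497, 0, 0],
  [-0.065, 0.6, 0, 0],
  [0, 0, 0.9, 0],
  [0, 0, 0.9, 0],
  [0, 0, 0.9, 0],
  [0, 0, 0.9, 0],
  [0, 0, 0.9, 0],
  [0, 0, 0.3, 0],
  [0, 0, 0, 0],
])

```text
t: 18.0
eef_pos: [0.5815, 0.0485, 0.2469]
eef_rot: [0.669, 0.743, 0.001, 0.001]
force: [0.5, -0.7, 0.2]
opening: 0.701
```

```bash
python3 back.py w7; python3 - <<'E'
from h import *
a=load('w7')['color'][130:330,160:480,::-1]; s=snap('side','s7')['color'][130:250,270:430,::-1]; c=snap('scene','c7')['color'][150:270,250:410,::-1]
f=lambda i,k:cv2.resize(i,None,fx=k,fy=k,interpolation=2)
b=np.hstack([f(s,2.5),f(c,2.5)]); t=f(a,1.45); t=cv2.copyMakeBorder(t,0,0,0,800-t.shape[1],0)
o=np.vstack([b,t]); cv2.imwrite('pics/fin.png',o); print(o.shape)
E
```

```text
t 18.00 [0.5815 0.0485 0.2469] lane [ 0.0013 -0.0287] toolY-lane deg 0.03 F [ 0.5 -0.7  0.2] open 0.70
rows (262, 155) (366, 154) n 27 yaw 0.36 y at 0 0.0018
row 157
[(236, np.int64(410)), (238, np.int64(408)), (240, np.int64(402)), (242, np.int64(395)), (244, np.int64(402)), (246, np.int64(407)), (248, np.int64(404)), (250, np.int64(402)), (252, np.int64(408)), (254, np.int64(403)), (256, np.int64(414)), (258, np.int64(414)), (260, np.int64(426)), (262, np.int64(443)), (264, np.int64(451))]
[(364, np.int64(441)), (366, np.int64(455)), (368, np.int64(453)), (370, np.int64(446)), (372, np.int64(465)), (374, np.int64(462)), (376, np.int64(438)), (378, np.int64(443)), (380, np.int64(462)), (382, np.int64(455)), (384, np.int64(450)), (386, np.int64(447)), (388, np.int64(441)), (390, np.int64(441)), (392, np.int64(372)), (394, np.int64(394))]
(590, 800, 3)
```

View pics/fin.png

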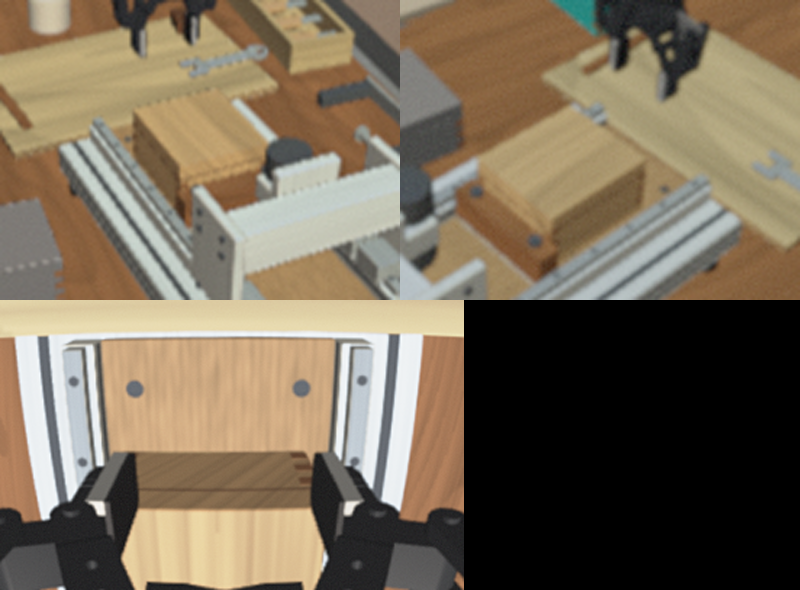

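The box sits against the fence in both outer views, and the wrist view shows bed on both sides. I'll measure its offset and squareness from the lane's edges numerically.

```bash
python3 - <<'E'
from h import *
c=load('w7'); g=cv2.GaussianBlur(c['color'].astype(np.float32).sum(2),(3,3),0); im=c['color']
pts=[(u,215+int(np.argmin(np.diff(g[215:250,u])))+.5) for u in range(262,366,3)]
L=np.array([lane(fish(c,u,v+.5,.06)) for u,v in pts]);p=np.polyfit(L[:,0],L[:,1],1);r=L[:,1]-np.polyval(p,L[:,0]);m=abs(r)<.001;p=np.polyfit(L[m,0],L[m,1],1)
print('back yaw',np.degrees(p[0]).round(2),'y',p[1].round(4),'n',m.sum(),pts[0],pts[-1])
sat=im.max(2).astype(int)-im.min(2)
E=[]
for v in range(170,226,6):
    a=[u for u in range(210,260) if sat[v,u]>45][0]; b=[u for u in range(350,410) if sat[v,u]>45][-1]
    P,Q=lane(fish(c,a,v+.5,.06)),lane(fish(c,b+1,v+.5,.06)); E.append((P,Q)); 
E=np.array(E); print('lane edges',E[:,:,0].round(4).tolist())
mid=E.mean(1); q=np.polyfit(mid[:,1],mid[:,0],1); print('lane centre slope deg',-np.degrees(q[0]).round(2),'centre x at y=-.07',np.polyval(q,-.07).round(4),mid[:,0].mean().round(4))
for v in(236,238,240): print(v,[(u,int(g[v,u]),int(sat[v,u])) for u in range(240,262,2)],[(u,int(g[v,u]),int(sat[v,u])) for u in range(364,386,2)])
E
```

```text
back yaw 0.42 y -0.0711 n 35 (262, 234.5) (364, 234.5)
lane edges [[-0.0704, 0.0682], [-0.0698, 0.0685], [-0.0702, 0.0688], [-0.0696, 0.0683], [-0.07, 0.0686], [-0.0695, 0.069], [-0.0699, 0.0685], [-0.0694, 0.0689], [-0.0699, 0.0684], [-0.0695, 0.0689]]
lane centre slope deg 0.57 centre x at y=-.07 -0.0003 -0.0006
236 [(240, 327, 4), (242, 328, 6), (244, 330, 5), (246, 302, 6), (248, 187, 4), (250, 128, 5), (252, 153, 16), (254, 249, 46), (256, 304, 53), (258, 316, 53), (260, 324, 56)] [(364, 218, 48), (366, 221, 47), (368, 223, 48), (370, 292, 52), (372, 457, 74), (374, 494, 76), (376, 370, 57), (378, 171, 9), (380, 163, 11), (382, 262, 8), (384, 327, 8)]
238 [(240, 317, 8), (242, 319, 6), (244, 317, 5), (246, 236, 5), (248, 117, 3), (250, 91, 1), (252, 116, 6), (254, 252, 46), (256, 315, 56), (258, 320, 58), (260, 320, 57)] [(364, 252, 50), (366, 252, 52), (368, 247, 53), (370, 258, 51), (372, 384, 64), (374, 471, 74), (376, 304, 45), (378, 101, 0), (380, 93, 2), (382, 178, 2), (384, 302, 5)]
240 [(240, 319, 6), (242, 323, 7), (244, 297, 7), (246, 163, 2), (248, 96, 2), (250, 88, 2), (252, 123, 10), (254, 267, 50), (256, 322, 56), (258, 315, 55), (260, 311, 55)] [(364, 317, 59), (366, 311, 56), (368, 306, 54), (370, 300, 54), (372, 327, 55), (374, 419, 70), (376, 240, 29), (378, 94, 4), (380, 95, 3), (382, 123, 1), (384, 255, 5)]
```

```bash
python3 - <<'E'
from h import *
c=load('w7')
p=lane(fish(c,370.7,235.3,.06)); print('far corner',p.round(4),'box centre offset from lane centre mm',1000*(p[0]-.057+.0005))
E
```

```text
far corner [ 0.0544 -0.0719] box centre offset from lane centre mm -2.13135746200175
```

apply_moves([
  [0, 0, 0.9, 0],
  [0, 0, 0.9, 0],
  [0, 0, 0.9, 0],
  [0, 0, 0, 0],
  [0, 0, 0, 0],
])

```text
t: 18.65
eef_pos: [0.5808, 0.048, 0.2988]
eef_rot: [0.669, 0.743, -0.0, -0.0]
force: [-0.4, 0.8, -0.5]
opening: 0.703
```

```bash
python3 - <<'E'
from h import *
st(); print(robot.job_done())
E
```

```text
t 18.65 [0.5808 0.048  0.2988] lane [ 0.0005 -0.0291] toolY-lane deg 0.00 F [-0.4  0.8 -0.5] open 0.70
the job is handed in; nothing more can be done
None
```

The pine box is against the fence and the job is handed in at 18.65 s, with the arm clear of everything. I nudged the box sideways on the shelf with both fingertips to centre it and turn it nearly true. I then pushed its back end straight down the lane until it met the fence, at about 20 N, and backed off.

**Squareness:** the box's back face measures 0.42° in my frame. The shelf edge measures 0.36° and the lane 0.57°, so the box is square to within the measurement.

**Centring:** the box sits about 2 mm towards the near rail, leaving roughly 11 mm clear on that side. I left that alone rather than push sideways between oiled rails.

**Rails and other items:** I saw no rail contact. Nothing else looked disturbed in the views I checked.

**Disagreements:**
- The back face measured 73 mm inside the mouth, where flush should be 70 mm. I put this down to calibration, because the contact force says it is at the fence.
- Corner readings from one blurry side-view crop disagreed by several millimetres, and I used the wrist camera instead.

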